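# Swap the transformer and the wire reel in the bench rack

## Task

The ring-shaped transformer and the wire reel stand in each other's bays of the two-bay bench rack: swap them, so that each ends up upright in the bay the other had, pushed fully home against the back fence. They are to be slid over the bench top, in and out through the open fronts of the bays, not lifted or tipped over. Leave the multimeter, the screwdriver and the control box where they are.

Things in the scene. Friction and masses are not known exactly. Their poses are not given: they have to be found in the camera images.
- rack: Fixed aluminium fences, 25 mm high, 10 thick: two bays side by side, no floor or roof, open to the robot (-x). Back fence 274 long, inner face at x = 60; side fences along x centred at y = -132, 0, 132, ends at x = -55. Each bay is 122 wide, 115 deep. Origin: bench top, midway between the bays; x to the back fence, y to the left bay, z up; yaw within 0.3 rad. The bench in front is free.
- bay_left (a point): Point on the bench top at the middle of the left (+y) bay's back fence, on its inner face; at (60, 66, 0) mm in the rack's frame; axes as the rack's. A round thing of radius R is home when its centre lies R in front (-x) of this point.
- bay_right (a point): The same point of the right (-y) bay; at (60, -66, 0) mm in the rack's frame; axes as the rack's.
- transformer: Toroidal transformer: squat copper ring with dark tape bands, 100 mm diameter, 42 mm high (top 6 mm only 94 mm in diameter), open upright through-bore 46 mm in diameter; about 0.8 kg. Stands flat in either bay at the start. Origin: centre of its underside, z up along the bore.
- reel: Wire reel standing on end, taller and narrower than the transformer: 76 mm high, two grey flanges 80 mm in diameter and 6 mm thick at bottom and top, winding 68 mm in diameter between, open upright through-bore 46 mm in diameter; about 0.6 kg. Stands in the other bay at the start. Origin: centre of its underside, z up along the bore.
- meter: Bystander: hand-held multimeter lying flat, 180 x 88 x 48 mm, long along its x. Origin: centre of its underside.
- screwdriver: Bystander: screwdriver 190 mm long lying on the bench along its own x. Origin: near its middle, at its underside.
- control_box: Bystander: small grey box 75 x 75 x 45 mm with a 16 mm high round knob on top, standing beyond the rack. Origin: centre of its underside.
Not all that is in view belongs to the job. Leave any brown, orange or purple look-alike of the reel alone.

How it is judged (in metres and radians):
At the end, for the whole second after the job is handed in: Transformer and reel each stand in the bay where the other stood at the start: upright (within 0.08 rad), flat on the bench, at rest, within 8 mm of touching the back fence, and within 20 mm (transformer) or 30 mm (reel) of the bay's middle line (((x of transformer in the frame of bay_left above -0.058 m and y of transformer in the frame of bay_left between -0.02 and 0.02 m and x of reel in the frame of bay_right above -0.048 m and y of reel in the frame of bay_right between -0.03 and 0.03 m) or (x of transformer in the frame of bay_right above -0.058 m and y of transformer in the frame of bay_right between -0.02 and 0.02 m and x of reel in the frame of bay_left above -0.048 m and y of reel in the frame of bay_left between -0.03 and 0.03 m)) and distance of each of transformer, reel from where it was at the start of the episode above 0.08 m and angle between each of transformer, reel's own z axis and vertical below 0.08 rad and height (world z) of each of transformer, reel below 0.006 m and linear speed of each of transformer, reel below 0.01 m/s).
It fails at once if the transformer is lifted more than 20 mm off the bench or tipped by more than about 17 degrees (height (world z) of transformer above 0.02 m or angle between transformer's own z axis and vertical above 0.3 rad).
It fails at once if the reel is lifted more than 20 mm off the bench or tipped by more than about 17 degrees (height (world z) of reel above 0.02 m or angle between reel's own z axis and vertical above 0.3 rad).
It fails at once if the multimeter is moved by more than 20 mm (distance of meter from where it was at the start of the episode above 0.02 m).
It fails at once if the screwdriver is moved by more than 20 mm (distance of screwdriver from where it was at the start of the episode above 0.02 m).
It fails at once if the control box is moved by more than 20 mm (distance of control_box from where it was at the start of the episode above 0.02 m).
It also fails if it takes over 67 s, if anything falls off the work surface, if the arm or the gripper's body presses on something with over 40 N, if the wrist force passes 120 N, or if a joint passes its speed limit or range.

## Robot

A 6-joint arm with a two-finger parallel gripper is mounted at the origin on the work surface. World frame = base frame: x ahead of the robot, y to its left, z up, the work surface at z = 0. Lengths are in m, angles in degrees, forces in N, time in s.
With the tool pointing down it reaches from about 0.25 to 0.775 m from the base axis. Payload 4 kg.
Tool frame: the origin (TCP) lies on the centre line of the jaws, within the pads' length; the fingertips stand 22 mm ahead of it and the grasp point (between the pads) lies 3 mm ahead of it; z points along the fingers, y is the line along which they close (so a half turn about z gives the same grasp; the last joint's range is limited). The gripper opens to 94 mm and grips with 3 to 60 N. Pads are 16 mm wide; open, the fingers measure 119 mm over their backs; the gripper's body (75 mm by 177 mm) begins 78 mm behind the grasp point.
Start: joints at [-78.673, 4.996, 78.535, -0, 96.463, -5.907], TCP at [0.163, -0.525, 0.228] pointing down, gripper open.
Joint ranges: [-177.83, 177.83], [-43.37, 116.18], [15.69, 146.23], [-61.86, 241.86], [9.47, 152.12], [-147.06, 147.06]. Speed limits (degrees/s): [159.86, 159.86, 180, 180, 180, 180].

## Interface

Orientations are given as a 3x3 rotation matrix whose columns are the frame's x, y, z axes.
In Python, from bench import monitor, optics, order gives the robot as it stands.
- The arm moves only by the shell command python3 -m inch 'ROWS' [OPENING]. ROWS is JSON, a list of rows, each a list of 2 entries, a list of its own where there are three numbers: the shift along the tool's x, y, z in m, then the turn about the tool's z in rad. In form: [[[dx, dy, dz], twist], ...]. A call has 1 to 10 rows; each row is the pose to reach, as a shift and turn from the pose commanded when the call began, along the tool's axes at that moment; what a row does not reach only later rows make up. A row lasts 1/12 s, in which the tool goes at most 41.7 mm and 7.16 degrees, less where a joint would pass 70% of its speed; a pose out of reach is approached as far as the arm can. A call with a gripper value outside its range is refused whole. OPENING is the finger opening in m, from 0 to 0.094, set as the call begins (- or left out, the last holds). The fingers move at their own pace and stop on an object; the grip force is fixed at half the most. Time passes only in rows, so rows that repeat a pose let the fingers close. It gives the time, the measured TCP pose, the force, the opening and the grip force at its end, in the units of the state.
- monitor.read_state(): the state, without advancing time (a new reading comes with each control period).
- optics.get_image(name): name is "side" or "top"; returns a dict with "pixels" (480x640x3 uint8, red, green, blue), "z_map" (480x640 float32, m along the optical axis (not along the pixel's ray), 0 where there is no reading), "camera_matrix" (3x3 intrinsics, pixels), "k1" (the pictures are not rectified: a ray, as slopes to the right and down, at radius r is drawn at 1 + k1 r^2 times it, then the intrinsics apply), "camera_from_world" (4x4, takes a point from world to camera coordinates). Camera axes: x right, y down, z forward; pixel columns grow to the right and rows downward; lengths in m; the calibration is good to about 2 mm. A picture is of the moment at which its call begins.
- order.sign_off(): hands the job in; it is judged then, once.
The state is a dict: "t": time; "q": joint angles; "qvel": joint speeds; "effort": joint torques, N m; "tcp_pos": TCP position; "tool_rot": TCP orientation; "force": force on the tool from outside, world axes, zero at the start; "torque": the same for the moment, N m; "opening": finger opening in m; "finger_force": force on a finger pad.
Only numpy, scipy, OpenCV 4.12 (cv2) and the standard library are available. Lean on these libraries where they do the work, as an engineer would, in place of code of your own. Each camera call takes 0.05 s, during which the arm holds its last target. There are 200 camera calls.

## Working session

There is one attempt and no reset: what is moved stays moved. The work goes in short steps, Python scripts to look and compute and a shell command to move; the robot and the scene stay as the last step left them, time stands still between calls to the robot, and variables do not carry over. Pictures are saved under pics/ and viewed, at most 10 in all, crops included, and the job is handed in when it is done.

```bash
mkdir -p pics; ls
cat > h.py <<'E'
import numpy as np, cv2
from bench import monitor, optics
def shot(n): return optics.get_image(n)
def world(im,u,v,z=None):
    """pixel -> world, on plane z, or by depth"""
    K=im["camera_matrix"];T=np.array(im["camera_from_world"]);R=T[:3,:3];t=T[:3,3]
    a=np.array([(u-K[0][2])/K[0][0],(v-K[1][2])/K[1][1]]);s=a.copy()
    for _ in range(20): s=a/(1+im["k1"]*(s@s))
    d=R.T@np.array([s[0],s[1],1]);c=-R.T@t
    k=im["z_map"][int(v),int(u)] if z is None else (z-c[2])/d[2]
    return c+k*d
def cloud(im):
    K=np.array(im["camera_matrix"]);T=np.array(im["camera_from_world"]);R=T[:3,:3];t=T[:3,3]
    v,u=np.mgrid[:480,:640];a=np.stack([(u-K[0,2])/K[0,0],(v-K[1,2])/K[1,1]],-1);s=a.copy()
    for _ in range(20): s=a/(1+im["k1"]*(s**2).sum(-1,keepdims=True))
    Z=im["z_map"][...,None];P=np.concatenate([s*Z,Z],-1)-t
    return P@R
E
python3 - <<'E'
from h import *
for n in("top","side"):
    im=shot(n);cv2.imwrite(f"pics/{n}0.png",im["pixels"][...,::-1])
    T=np.array(im["camera_from_world"]);print(n,-T[:3,:3].T@T[:3,3],im["k1"])
s=monitor.read_state();print(s["tool_rot"],s["opening"],s["t"])
E
```

```text
pics
top [0.4911318  0.00681186 1.79089344] -0.02524549472532313
side [0.30671731 0.77117507 0.97312733] -0.15834745693669153
[[ 9.55106572e-01  2.96262203e-01 -3.78136860e-04]
 [ 2.96262365e-01 -9.55104604e-01  1.95114593e-03]
 [ 2.16890537e-04 -1.97558002e-03 -9.99998025e-01]] 0.09421687304302759 0.1
```

View pics/top0.png

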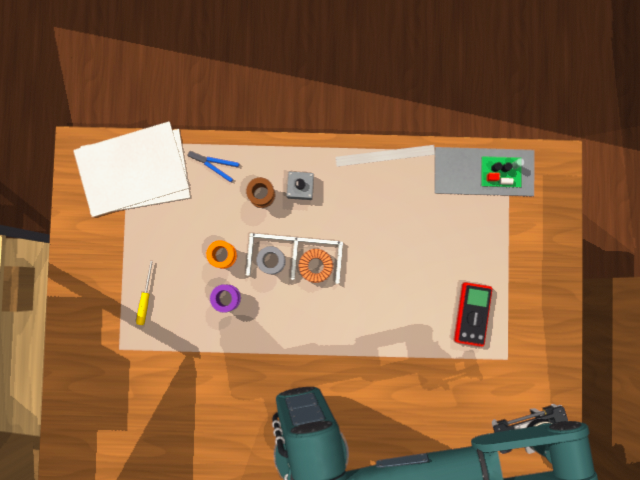

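View pics/side0.png

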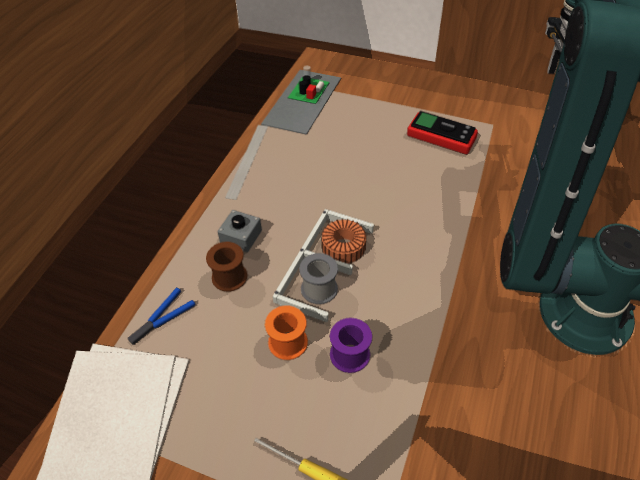

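The top view shows the rack spanning (248,240)-(342,285). The grey reel is in the left bay at (270,260) and the copper ring is in the right bay at (316,265). Reel candidates are grey (270,260), orange (221,254), purple (225,298) and brown (260,192). I choose the grey one in the bay; the other three are look-alikes. The only ring is at (316,265). The side view agrees: reel at (319,275), transformer at (344,240).

```bash
cat > m.py <<'E'
from h import *
def circ(im,mask):
    c=max(cv2.findContours(mask.astype(np.uint8),cv2.RETR_EXTERNAL,cv2.CHAIN_APPROX_NONE)[0],key=cv2.contourArea)
    return c
def ring(im,box,z,R):
    """rim points at height z by depth; bore + rim centre by circle fit"""
    P=cloud(im);u0,v0,u1,v1=box
    m=np.zeros((480,640),bool);m[v0:v1,u0:u1]=(abs(P[v0:v1,u0:u1,2]-z)<0.008)
    n,l,st,_=cv2.connectedComponentsWithStats(m.astype(np.uint8));
    if n<2: return None
    m=l==1+np.argmax(st[1:,4])
    c=max(cv2.findContours(m.astype(np.uint8),cv2.RETR_EXTERNAL,cv2.CHAIN_APPROX_NONE)[0],key=cv2.contourArea)[:,0]
    W=np.array([world(im,u,v,z)[:2] for u,v in c])
    (x,y),r=cv2.minEnclosingCircle((W*1000).astype(np.float32))
    A=np.c_[2*W,np.ones(len(W))];s=np.linalg.lstsq(A,(W**2).sum(1),rcond=None)[0]
    return np.round([s[0],s[1],np.sqrt(s[2]+s[0]**2+s[1]**2),x/1000,y/1000,r/1000],4)
E
python3 - <<'E'
from m import *
im=shot("top")
for n,b,z in(("reel",(250,235,293,285),.076),("tr",(294,240,340,290),.042),("orange",(200,235,245,275),.076),("purple",(205,280,245,315),.076),("brown",(240,170,280,212),.076)):
    print(n,ring(im,b,z,0))
# rack: bright low-saturation pixels
hsv=cv2.cvtColor(im["pixels"],cv2.COLOR_RGB2HSV)
b=np.zeros((480,640),bool);b[225:295,238:352]=1
m=b&(hsv[...,1]<50)&(hsv[...,2]>170)
P=cloud(im)
W=np.array([world(im,u,v,.025) for v,u in zip(*np.where(m))])
print(len(W));(c,wh,a)=cv2.minAreaRect((W[:,:2]*1000).astype(np.float32));print(c,wh,a);print(cv2.boxPoints((c,wh,a)))
cv2.imwrite("pics/crop.png",np.hstack([cv2.resize(im["pixels"][225:315,195:355,::-1],None,fx=4,fy=4,interpolation=2)]))
cv2.imwrite("pics/mask.png",cv2.resize(m[225:295,238:352].astype(np.uint8)*255,None,fx=4,fy=4))
E
```

```text
reel [0.5641 0.1289 0.038  0.5637 0.1291 0.0396]
tr [ 0.5521 -0.0008  0.0473  0.5531 -0.0006  0.05  ]
orange [0.577  0.2741 0.0386 0.5769 0.2738 0.04  ]
purple [0.4511 0.2586 0.0383 0.451  0.2584 0.0399]
brown [0.7613 0.1658 0.0382 0.7611 0.1656 0.04  ]
784
(573.1281127929688, 63.991310119628906) (276.7928771972656, 125.50223541259766) 86.442138671875
[[501.90952 -70.24428]
 [627.1699  -78.0325 ]
 [644.3467  198.2269 ]
 [519.0863  206.01512]]
```

View pics/crop.png

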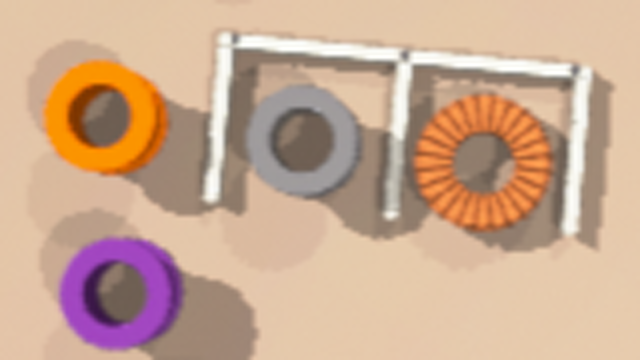

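View pics/mask.png

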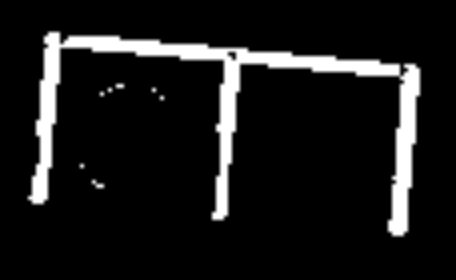

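Crop: the grey ring at (302,140) is the plain reel in the left bay, and the copper banded ring at (483,160) is the transformer. The mask shows the rack's fences cleanly. Rack yaw is −3.6° with its origin at (0.566, 0.0645). The first move goes above the reel with the gripper closed and the tool turned to the rack's axes.

```bash
python3 -m inch '[[[0.288,-0.253,0],0.363],[[0.288,-0.253,0],0.363],[[0.288,-0.253,0],0.363],[[0.288,-0.253,0],0.363],[[0.288,-0.253,0],0.363],[[0.288,-0.253,0],0.363],[[0.288,-0.253,0],0.363],[[0.288,-0.253,0],0.363],[[0.288,-0.253,0],0.363],[[0.288,-0.253,0],0.363]]' 0
cat > rel.py <<'E'
import sys
from h import *
# state in rack frame and shift (tool axes) to a rack-frame target given as x y (mm)
O=np.array([.5656,.0645]);a=np.radians(-3.56);X=np.array([np.cos(a),np.sin(a)]);Y=np.array([-X[1],X[0]])
def rk(p): d=np.array(p[:2])-O;return np.array([d@X,d@Y])*1000
if __name__=="__main__":
    s=monitor.read_state();R=np.array(s["tool_rot"]);p=np.array(s["tcp_pos"])
    print("t",s["t"],"rack xy",rk(p).round(1),"z",p[2],"yaw",np.degrees(np.arctan2(R[1,0],R[0,0])),"f",np.round(s["force"],1),"op",s["opening"],s["finger_force"])
    if len(sys.argv)>2:
        g=O+(float(sys.argv[1])*X+float(sys.argv[2])*Y)/1000
        print("shift",R.T@np.array([*(g-p[:2]),0]))
E
python3 rel.py -5.6 64.3
```

```text
t: 0.98
tcp_pos: [0.365, -0.1935, 0.2275]
tool_rot: [[0.998, -0.055, 0.002], [-0.055, -0.998, 0.002], [0.001, -0.002, -1.0]]
force: [-1.3, -0.1, -0.3]
opening: 0.0306
finger_force: 0.0
t 0.9833 rack xy [-184.2 -270. ] z 0.22745962564742572 yaw -3.163960685763392 f [-1.3 -0.1 -0.3] op 0.030561448488759888 0.0
shift [ 0.18094516 -0.33305935  0.00107484]
```

```bash
python3 -m inch '[[[0.181,-0.333,0],0],[[0.181,-0.333,0],0],[[0.181,-0.333,0],0],[[0.181,-0.333,0],0],[[0.181,-0.333,0],0],[[0.181,-0.333,0],0],[[0.181,-0.333,0],0],[[0.181,-0.333,0],0],[[0.181,-0.333,0],0],[[0.181,-0.333,0],0]]' 0 >/dev/null; python3 -m inch '[[[0,0,0],0],[[0,0,0],0]]'>/dev/null; python3 rel.py -5.6 64.3
```

```text
t 1.9833 rack xy [-5.  57.2] z 0.2267129962449058 yaw -3.56576773506501 f [-1.1 -0.3  0.3] op 0.000677806954915881 0.0
shift [-5.92952328e-04 -7.06200077e-03 -8.93371722e-06]
```

```bash
python3 -m inch '[[[0,-0.007,0.03],0],[[0,-0.007,0.06],0],[[0,-0.007,0.09],0],[[0,-0.007,0.11],0],[[0,-0.007,0.13],0],[[0,-0.007,0.15],0],[[0,-0.007,0.17],0],[[0,-0.007,0.185],0],[[0,-0.007,0.197],0],[[0,-0.007,0.198],0]]' 0 ; python3 -m inch '[[[0,0,0],0],[[0,0,0],0],[[0,0,0],0],[[0,0,0],0]]' 0.03 | tail -3; python3 rel.py -120 64.3
```

```text
t: 2.82
tcp_pos: [0.5627, 0.1277, 0.0271]
tool_rot: [[0.998, -0.064, -0.005], [-0.064, -0.998, -0.001], [-0.005, 0.001, -1.0]]
force: [-1.6, 0.9, -0.7]
opening: 0.0003
finger_force: 0.0
force: [-0.1, 0.7, 1.8]
opening: 0.0167
finger_force: 27.7
t 3.15 rack xy [-3.7 65.5] z 0.031099282963987684 yaw -3.5853445178651127 f [-0.1  0.7  1.8] op 0.01672895519938521 27.72018939256668
shift [-0.11634002  0.00120623 -0.00037425]
```

```bash
python3 -m inch '[[[-0.006,0,0],0],[[-0.018,0,0],0],[[-0.03,0,0],0],[[-0.044,0,0],0],[[-0.058,0,0],0],[[-0.072,0,0],0],[[-0.086,0,0],0],[[-0.1,0,0],0],[[-0.112,0,0],0],[[-0.12,0,0],0]]' 0.03 | sed -n '2p;4,6p'; python3 -m inch '[[[0,0.006,0],0],[[0,0.018,0],0],[[0,0.03,0],0],[[0,0.044,0],0],[[0,0.058,0],0],[[0,0.072,0],0],[[0,0.086,0],0],[[0,0.1,0],0],[[0,0.114,0],0],[[0,0.128,0],0]]' | sed -n '2p;4,6p'; python3 -m inch '[[[0,0.014,0],0],[[0,0.028,0],0],[[0,0.042,0],0],[[0,0.056,0],0],[[0,0.07,0],0],[[0,0.084,0],0],[[0,0.098,0],0],[[0,0.112,0],0],[[0,0.122,0],0],[[0,0.13,0],0]]' | sed -n '2p;4,6p'; python3 rel.py
python3 - <<'E'
from h import *
im=shot("side");cv2.imwrite("pics/s1.png",im["pixels"][...,::-1])
E
```

```text
tcp_pos: [0.4465, 0.1372, 0.0311]
force: [6.0, -0.3, 0.2]
opening: 0.0168
finger_force: 26.8
tcp_pos: [0.4379, 0.0119, 0.0311]
force: [0.4, 10.1, 5.3]
opening: 0.0165
finger_force: 27.8
tcp_pos: [0.4298, -0.1176, 0.0311]
force: [1.4, 11.3, 9.9]
opening: 0.0168
finger_force: 27.9
t 5.65 rack xy [-124.2 -190.1] z 0.031121149786648296 yaw -3.572417952010972 f [ 1.4 11.3  9.9] op 0.016777456735641846 27.857435680925846
```

View pics/s1.png

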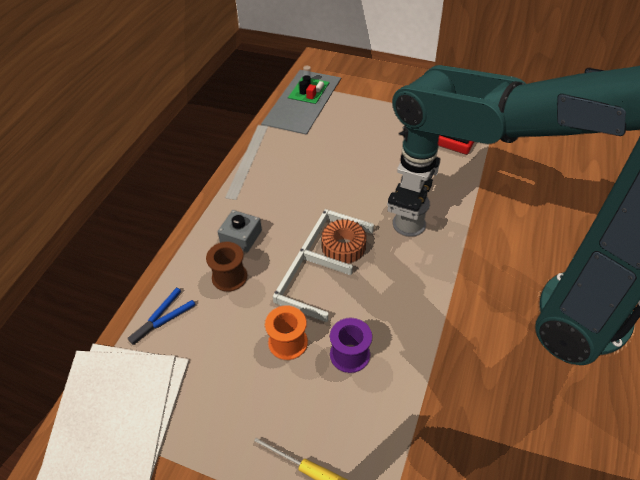

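The side view shows the reel upright at (410,220), with the left bay empty and nothing else disturbed. Next I release it, rise, and go over to the transformer.

```bash
python3 -m inch '[[[0,0,0],0],[[0,0,0],0],[[0,0,0],0],[[0,0,0],0],[[0,0,-0.01],0],[[0,0,-0.03],0],[[0,0,-0.06],0],[[0,0,-0.09],0],[[0,0,-0.1],0],[[0,0,-0.1],0]]' 0 | sed -n '2p;4,6p'; python3 -m inch '[[[0.025,-0.025,0],0],[[0.05,-0.055,0],0],[[0.08,-0.09,0],0],[[0.105,-0.115,0],0],[[0.115,-0.124,0],0],[[0.115,-0.124,0],0],[[0.115,-0.124,0],0]]' >/dev/null; python3 rel.py -9 -66
python3 - <<'E'
from m import *
from rel import rk
im=shot("top");cv2.imwrite("pics/t2.png",im["pixels"][...,::-1])
r=ring(im,(294,240,340,290),.042,0);print("tr",r)
r=ring(im,(325,270,400,330),.076,0);print("reel",r,rk(r) if r is not None else 0)
E
```

```text
tcp_pos: [0.4309, -0.1213, 0.1331]
force: [-0.0, -0.6, -0.4]
opening: 0.0006
finger_force: 0.0
t 7.1167 rack xy [-11.1 -68.7] z 0.12694718964932136 yaw -3.4849270194316784 f [-0.6 -0.3  0.2] op 0.0005787584660852001 0.0
shift [ 2.06858812e-03 -2.68315008e-03 -1.17865657e-05]
tr [5.281e-01 3.000e-04 2.600e-02 5.196e-01 6.000e-04 3.510e-02]
reel [ 0.4281 -0.1205  0.0383  0.4282 -0.1205  0.0396] [-125.74732539 -193.18090008]
```

```bash
python3 -m inch '[[[0.002,-0.003,0.02],0],[[0.002,-0.003,0.04],0],[[0.002,-0.003,0.06],0],[[0.002,-0.003,0.08],0],[[0.002,-0.003,0.09],0],[[0.002,-0.003,0.097],0],[[0.002,-0.003,0.097],0]]' 0 | sed -n '2p;4,6p'; python3 -m inch '[[[0,0,0],0],[[0,0,0],0],[[0,0,0],0],[[0,0,0],0],[[0,0,0],0]]' 0.03 | sed -n '2p;4,6p'; python3 rel.py -122 -66
```

```text
tcp_pos: [0.552, -0.0015, 0.0309]
force: [-0.7, -0.3, -0.3]
opening: 0.0005
finger_force: 0.0
tcp_pos: [0.5549, -0.0004, 0.034]
force: [1.0, 2.4, 3.9]
opening: 0.0168
finger_force: 25.8
t 8.1667 rack xy [ -6.7 -65.4] z 0.033965463837230314 yaw -3.56303213515232 f [1.  2.4 3.9] op 0.016814470342378623 25.795477693900466
shift [-0.11533359  0.00055819 -0.00035574]
```

```bash
python3 -m inch '[[[-0.006,0,0],0],[[-0.018,0,0],0],[[-0.03,0,0],0],[[-0.044,0,0],0],[[-0.058,0,0],0],[[-0.072,0,0],0],[[-0.086,0,0],0],[[-0.1,0,0],0],[[-0.11,0,0],0],[[-0.115,0,0],0]]' 0.03 | sed -n '2p;4,6p'; python3 -m inch '[[[0,-0.006,0],0],[[0,-0.018,0],0],[[0,-0.034,0],0],[[0,-0.05,0],0],[[0,-0.066,0],0],[[0,-0.082,0],0],[[0,-0.098,0],0],[[0,-0.114,0],0],[[0,-0.126,0],0],[[0,-0.132,0],0]]' | sed -n '2p;4,6p';  python3 -m inch '[[[0,0,0],0],[[0,0,0],0]]' >/dev/null; python3 rel.py 10 66
python3 - <<'E'
from h import *
im=shot("top");cv2.imwrite("pics/t3.png",cv2.resize(im["pixels"][220:340,190:390,::-1],None,fx=4,fy=4))
E
```

```text
tcp_pos: [0.4399, 0.0058, 0.0338]
force: [4.8, -0.4, 3.2]
opening: 0.0179
finger_force: 24.6
tcp_pos: [0.4475, 0.1357, 0.0338]
force: [-1.3, -10.8, 11.4]
opening: 0.0188
finger_force: 26.1
t 10.0 rack xy [-122.3   64.5] z 0.033791716501907675 yaw -3.510160891528024 f [-0.9 -4.5  9.9] op 0.018446234174202596 26.20748408837244
shift [ 1.32312667e-01 -1.35310991e-03  6.78423625e-05]
```

View pics/t3.png

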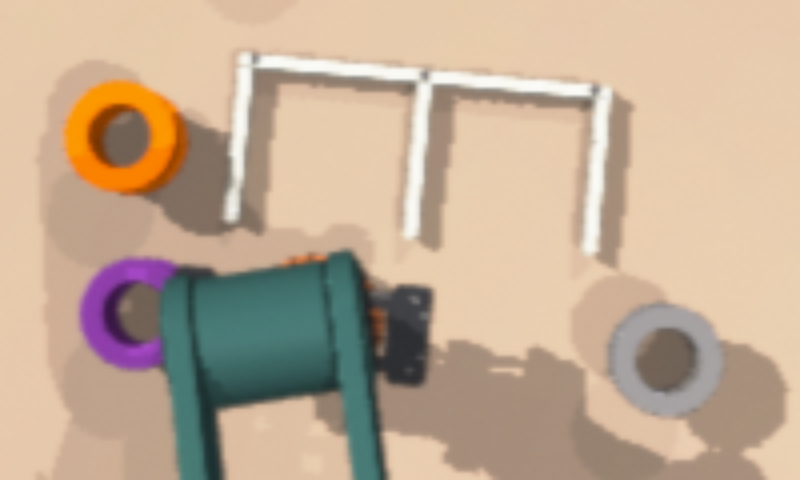

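The picture shows both bays empty. The transformer is under the gripper in front of the left bay at about (310,290), and the reel is parked at (665,360). Now I push the transformer in.

```bash
python3 -m inch '[[[0.006,-0.001,0],0],[[0.018,-0.001,0],0],[[0.032,-0.001,0],0],[[0.046,-0.001,0],0],[[0.06,-0.001,0],0],[[0.074,-0.001,0],0],[[0.088,-0.001,0],0],[[0.102,-0.001,0],0],[[0.114,-0.001,0],0],[[0.122,-0.001,0],0]]' 0.03 | sed -n '2p;4,6p'; python3 -m inch '[[[0.002,0,0],0],[[0.004,0,0],0],[[0.006,0,0],0],[[0.008,0,0],0],[[0.009,0,0],0],[[0.01,0,0],0],[[0.01,0,0],0]]' | sed -n '2p;4,6p';  python3 rel.py 10 66
```

```text
tcp_pos: [0.5638, 0.1321, 0.0338]
force: [-18.0, 1.9, 21.6]
opening: 0.0185
finger_force: 30.2
tcp_pos: [0.5727, 0.1316, 0.0339]
force: [-16.7, 0.6, 19.5]
opening: 0.0185
finger_force: 29.9
t 11.4667 rack xy [ 2.9 67.4] z 0.03386180800048003 yaw -3.5226924083985285 f [-16.7   0.6  19.5] op 0.018481708940833966 29.896214897744358
shift [ 0.00707785  0.00140059 -0.00010449]
```

```bash
for i in 1; do python3 -m inch '[[[0.002,0,0],0],[[0.003,0,0],0],[[0.004,0,0],0],[[0.004,0,0],0]]' | sed -n '2p;4p';  python3 -m inch '[[[0.001,0,0],0],[[0.002,0,0],0],[[0.003,0,0],0],[[0.003,0,0],0]]' | sed -n '2p;4p'; done; python3 rel.py 10 66;  python3 - <<'E'
from m import *
from rel import rk
im=shot("side");cv2.imwrite("pics/s4.png",cv2.resize(im["pixels"][200:350,240:440,::-1],None,fx=4,fy=4,interpolation=2))
E
```

```text
tcp_pos: [0.5768, 0.1314, 0.0339]
force: [-16.0, 1.4, 19.7]
tcp_pos: [0.5798, 0.1312, 0.0339]
force: [-16.8, 1.8, 18.9]
t 12.1333 rack xy [10.  67.4] z 0.03388241751675438 yaw -3.5189957590583876 f [-16.8   1.8  18.9] op 0.018476689039722126 29.812269005924463
shift [-8.77260451e-06  1.43140453e-03  1.49264190e-06]
```

View pics/s4.png

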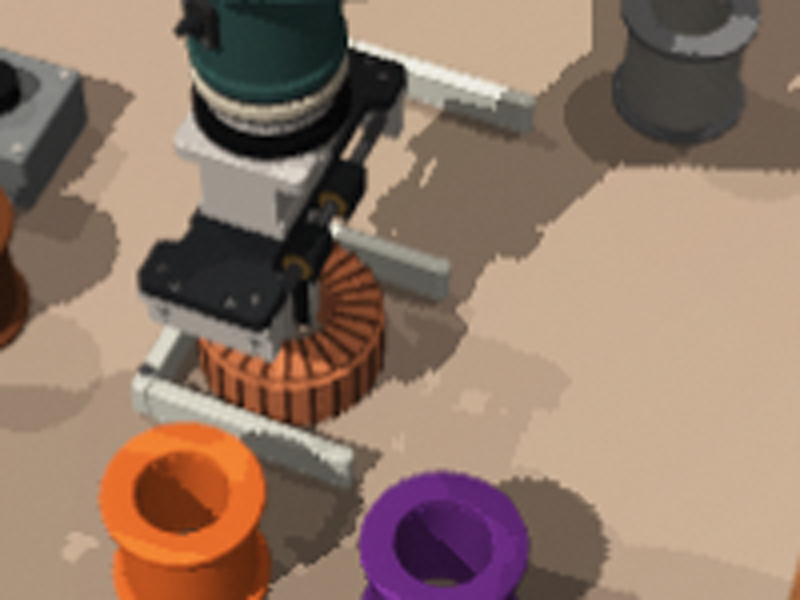

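The transformer sits flat inside the left bay at (290,340) and is close to the back fence but not yet touching it. I keep nudging until the force rises.

```bash
python3 -m inch '[[[0.001,0,0],0],[[0.002,0,0],0],[[0.003,0,0],0],[[0.003,0,0],0]]' | sed -n '2p;4p';  python3 -m inch '[[[0.001,0,0],0],[[0.002,0,0],0],[[0.002,0,0],0]]' | sed -n '2p;4p';python3 -m inch '[[[0.001,0,0],0],[[0.002,0,0],0],[[0.002,0,0],0]]' | sed -n '2p;4p'; python3 rel.py
python3 - <<'E'
from m import *
from rel import rk
im=shot("side");P=cloud(im)
hsv=cv2.cvtColor(im["pixels"],cv2.COLOR_RGB2HSV)
m=np.zeros((480,640),bool);m[245:310,285:345]=1
m&=(abs(P[...,2]-.042)<.004)&(hsv[...,1]>90)
q=np.array([rk(p) for p in P[m]]);print(len(q),q.min(0),q.max(0),np.percentile(q,[2,98],axis=0))
E
```

```text
tcp_pos: [0.5805, 0.1312, 0.0339]
force: [-22.0, 1.2, 23.9]
tcp_pos: [0.5806, 0.1311, 0.0339]
force: [-26.1, 2.1, 27.2]
tcp_pos: [0.5807, 0.1311, 0.0339]
force: [-32.2, 1.7, 29.7]
t 13.0167 rack xy [10.9 67.4] z 0.033917739192243994 yaw -3.4904018659122293 f [-32.2   1.7  29.7] op 0.01862247221673115 33.6633008136414
527 [-42.59506987  19.42373577] [ 39.47790836 116.18679831] [[-39.01720599  24.67205125]
 [ 28.75361956 113.169283  ]]
```

```bash
python3 -m inch '[[[-0.003,0,0],0],[[-0.005,0,0],0],[[-0.005,0,0],0]]' | sed -n '2p;4p'; python3 -m inch '[[[0,0,0],0],[[0,0,0],0],[[0,0,0],0],[[0,0,0],0],[[0,0,-0.01],0],[[0,0,-0.03],0],[[0,0,-0.06],0],[[0,0,-0.09],0],[[0,0,-0.1],0],[[0,0,-0.1],0]]' 0 | sed -n '2p;4,6p'; python3 -m inch '[[[-0.03,0.03,0],0],[[-0.06,0.065,0],0],[[-0.09,0.1,0],0],[[-0.105,0.135,0],0],[[-0.115,0.17,0],0],[[-0.125,0.2,0],0],[[-0.135,0.23,0],0],[[-0.135,0.255,0],0],[[-0.135,0.26,0],0],[[-0.135,0.26,0],0]]' >/dev/null; python3 rel.py -125.7 -193.2
python3 - <<'E'
from m import *
from rel import rk
im=shot("top");cv2.imwrite("pics/t5.png",cv2.resize(im["pixels"][220:340,190:390,::-1],None,fx=4,fy=4))
r=ring(im,(245,235,297,285),.042,0);print("tr",r,rk(r),rk(r[3:]))
E
```

```text
tcp_pos: [0.5805, 0.1312, 0.0339]
force: [-19.5, 1.4, 20.8]
tcp_pos: [0.5902, 0.1304, 0.1365]
force: [-0.3, -0.3, 0.0]
opening: 0.0002
finger_force: 0.0
t 14.9833 rack xy [-117.9 -193.8] z 0.13055662173190122 yaw -3.7572931232919613 f [-0.6 -0.7 -0.1] op 0.0005932236180864316 0.0
shift [-7.76313190e-03 -5.83887442e-04  2.67943373e-05]
tr [0.5782 0.1289 0.0478 0.5786 0.1294 0.0502] [ 8.57684854 65.05810994] [ 8.94502979 65.5819826 ]
```

```bash
python3 -m inch '[[[-0.008,-0.001,0.01],0],[[-0.008,-0.001,0.025],0],[[-0.008,-0.001,0.045],0],[[-0.008,-0.001,0.065],0],[[-0.008,-0.001,0.08],0],[[-0.008,-0.001,0.092],0],[[-0.008,-0.001,0.1],0],[[-0.008,-0.001,0.1],0]]' 0 | sed -n '2p;4,6p'; python3 -m inch '[[[0,0,0],0],[[0,0,0],0],[[0,0,0],0],[[0,0,0],0],[[0,0,0],0]]' 0.03 | sed -n '2p;4,6p'; python3 rel.py -123 -66
```

```text
tcp_pos: [0.4276, -0.1173, 0.03]
force: [-0.6, -0.7, 0.1]
opening: 0.0003
finger_force: 0.0
tcp_pos: [0.4301, -0.1192, 0.0334]
force: [0.9, 2.9, 1.0]
opening: 0.0167
finger_force: 27.0
t 16.1167 rack xy [-123.8 -191.7] z 0.033447566112115044 yaw -3.577152086269807 f [0.9 2.9 1. ] op 0.016686363804606207 27.013015933334827
shift [ 7.72557440e-04 -1.25715134e-01  4.88678750e-05]
```

Gripped. Slide the reel sideways, then into the right bay (home at x = 20).

```bash
python3 -m inch '[[[0,-0.006,0],0],[[0,-0.018,0],0],[[0,-0.032,0],0],[[0,-0.046,0],0],[[0,-0.06,0],0],[[0,-0.074,0],0],[[0,-0.088,0],0],[[0,-0.102,0],0],[[0,-0.116,0],0],[[0,-0.126,0],0]]' 0.03 | sed -n '2p;4,6p'; python3 -m inch '[[[0.006,0,0],0],[[0.018,0,0],0],[[0.032,0,0],0],[[0.046,0,0],0],[[0.06,0,0],0],[[0.074,0,0],0],[[0.088,0,0],0],[[0.102,0,0],0],[[0.116,0,0],0],[[0.126,0,0],0]]' | sed -n '2p;4,6p'; python3 rel.py 20 -66
```

```text
tcp_pos: [0.4376, 0.0049, 0.0336]
force: [-1.1, -7.2, 3.3]
opening: 0.0165
finger_force: 27.5
tcp_pos: [0.5593, -0.001, 0.0338]
force: [-16.5, 1.4, 17.1]
opening: 0.0159
finger_force: 31.2
t 17.7833 rack xy [ -2.3 -65.8] z 0.033758106671466274 yaw -3.5509946671578874 f [-16.5   1.4  17.1] op 0.015878947216408965 31.150833666615654
shift [ 0.02226717  0.00022656 -0.00022338]
```

```bash
python3 -m inch '[[[0.004,0,0],0],[[0.008,0,0],0],[[0.012,0,0],0],[[0.015,0,0],0],[[0.016,0,0],0]]' | sed -n '2p;4p';  for i in 1 ; do python3 -m inch '[[[0.001,0,0],0],[[0.002,0,0],0],[[0.003,0,0],0],[[0.003,0,0],0]]' | sed -n '2p;4p'; python3 -m inch '[[[0.001,0,0],0],[[0.002,0,0],0],[[0.003,0,0],0],[[0.003,0,0],0]]' | sed -n '2p;4p';done; python3 rel.py 20 -66
```

```text
tcp_pos: [0.5744, -0.0019, 0.0338]
force: [-15.8, 0.4, 15.8]
tcp_pos: [0.5771, -0.0021, 0.0338]
force: [-14.1, 0.9, 14.3]
tcp_pos: [0.5802, -0.0023, 0.0338]
force: [-14.6, 1.1, 15.2]
t 18.8667 rack xy [ 18.7 -65.7] z 0.03378261696692431 yaw -3.5514933754138722 f [-14.6   1.1  15.2] op 0.016560232476668484 30.63493259003735
shift [ 1.28918699e-03  2.51849192e-04 -1.35675438e-05]
```

```bash
python3 -m inch '[[[0.001,0,0],0],[[0.002,0,0],0],[[0.003,0,0],0],[[0.003,0,0],0]]' | sed -n '2p;4p'; python3 -m inch '[[[0.001,0,0],0],[[0.002,0,0],0],[[0.002,0,0],0]]' | sed -n '2p;4p'; python3 -m inch '[[[0.001,0,0],0],[[0.002,0,0],0],[[0.002,0,0],0]]' | sed -n '2p;4p'; python3 rel.py
```

```text
tcp_pos: [0.5831, -0.0025, 0.0338]
force: [-14.2, 1.0, 13.6]
tcp_pos: [0.5834, -0.0025, 0.0339]
force: [-19.6, 1.5, 19.1]
tcp_pos: [0.5837, -0.0025, 0.0341]
force: [-24.9, 0.9, 21.8]
t 19.7 rack xy [ 22.2 -65.7] z 0.03407636957321037 yaw -3.542076631826549 f [-24.9   0.9  21.8] op 0.01628573501888323 32.77133648673835
```

The reel stopped against the fence. I unload, release, rise, clear the view and check.

```bash
python3 -m inch '[[[-0.002,0,0],0],[[-0.003,0,0],0],[[-0.003,0,0],0]]' | sed -n '2p;4p'; python3 -m inch '[[[0,0,0],0],[[0,0,0],0],[[0,0,0],0],[[0,0,0],0],[[0,0,-0.01],0],[[0,0,-0.03],0],[[0,0,-0.06],0],[[0,0,-0.09],0],[[0,0,-0.11],0],[[0,0,-0.11],0]]' 0 | sed -n '2p;4,6p'; python3 -m inch '[[[-0.03,0.03,-0.01],0],[[-0.06,0.06,-0.03],0],[[-0.09,0.09,-0.05],0],[[-0.12,0.12,-0.05],0],[[-0.15,0.15,-0.05],0],[[-0.17,0.17,-0.05],0],[[-0.19,0.19,-0.05],0],[[-0.2,0.2,-0.05],0],[[-0.2,0.2,-0.05],0]]' >/dev/null
python3 - <<'E'
from m import *
from rel import rk
im=shot("top");cv2.imwrite("pics/t6.png",cv2.resize(im["pixels"][220:340,190:390,::-1],None,fx=4,fy=4))
for b,z in(((245,235,297,285),.042),((297,235,345,285),.076)):
    r=ring(im,b,z,0);print(r,rk(r),rk(r[3:]))
im=shot("side");cv2.imwrite("pics/s6.png",im["pixels"][...,::-1])
E
```

```text
tcp_pos: [0.5833, -0.0025, 0.0339]
force: [-16.2, 0.9, 15.4]
tcp_pos: [0.5923, -0.0033, 0.1499]
force: [0.7, -1.0, 0.9]
opening: 0.0004
finger_force: 0.0
[0.5787 0.1293 0.0474 0.579  0.129  0.0502] [ 9.0510462  65.48838495] [ 9.36909542 65.20759197]
[ 0.5796 -0.0041  0.0382  0.5798 -0.0039  0.0397] [ 18.23261576 -67.59831154] [ 18.41981107 -67.38627872]
```

View pics/t6.png

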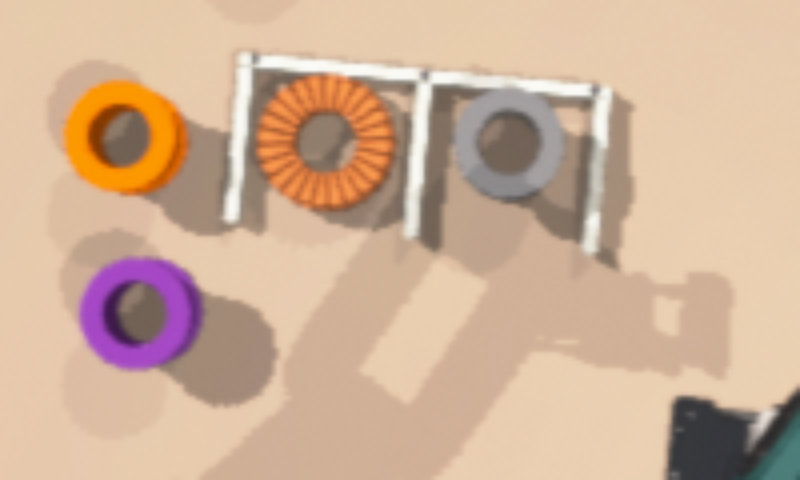

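View pics/s6.png

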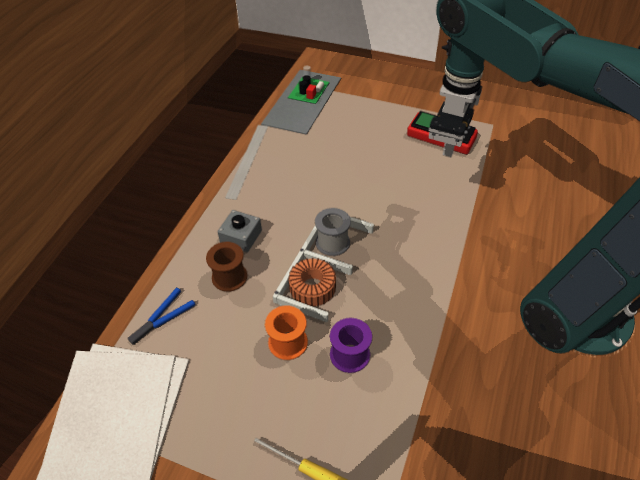

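Transformer at (325,140) in the left bay and reel at (510,145) in the right bay, both upright against the back fence. The measured gaps to the fence are 1–2 mm, and the bystanders are untouched.

```bash
python3 -c "
from bench import order
print(order.sign_off())"
```

```text
the job is handed in; nothing more can be done
None
```

The job is handed in: the transformer now stands in the left bay and the reel in the right, both upright, near the middle of their bays, and within about 2 mm of the back fence by camera, with the other objects not touched.

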